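# Zero the scale and open the safety cap of the descaler

### The job

I am about to weigh out descaler for the kettle: with the bowl already standing on the kitchen scale, press the scale's red power key fully down, let it come up again, then press its green zero key fully down and let it come up, one key at a time never the grey units key. Then open the orange push-and-turn cap of the descaler jug: press it down, twist it anticlockwise while it is down until it comes free, and lift it off, with the jug left standing upright on the worktop. The program finishes while the gripper is still holding the cap, level and still, about a hand's breadth (8 cm) straight above the jug's mouth, so that what clings inside it drops back into the jug; leave the bowl on the scale and do not disturb the honey jar and lemon.

Things in the scene. Friction and masses are not known exactly. Their poses are not given: they have to be found in the camera images.
- kitchen_scale: White kitchen scale, fixed: 210 mm along its x, 150 along its y, body top 20 mm up; steel weighing plate (134 x 138 mm, centre at x +32 mm) with its top at 25.5 mm, carrying the bowl. Origin: centre of its underside, on the worktop. x points away from the robot, from the row of three round keys (at x = -83 mm, along y) over a dark display to the plate; 0 to 0.5 rad of yaw.
- power_key_top (a point): Centre of the top of the red power key (white ring-and-bar mark), 23 mm across, at y = +45 mm on the scale, 26.5 mm above the worktop when up (6.5 mm above the scale's body). It moves with the key.
- power_key (a joint): Travel of the red power key, m: 0 up, 0.004 fully down (counts as pressed from 0.003). Spring: about 1.5 N to start, 5 N at the bottom; comes up by itself.
- units_key_top (a point): Centre of the top of the grey units key (two white strokes), same size, in the middle of the row (y = 0). Not to be pressed.
- units_key (a joint): Travel of the grey units key, m: 0 up, 0.004 fully down. Must stay up.
- zero_key_top (a point): Centre of the top of the green zero key (white arrow against a bar), same size, at y = -45 mm on the scale, 26.5 mm above the worktop when up. It moves with the key.
- zero_key (a joint): Travel of the green zero key, m: 0 up, 0.004 fully down (counts as pressed from 0.003). Same spring as the red key.
- descaler_jug: White square canister with blue label, 96 x 96 mm, loose but heavy (about 1.9 kg; it stands by its own weight). Origin: centre of its underside. Body up to 115 mm, round shoulder up to 130 mm, then the neck, 41 mm across, 50 mm over its three ledges. Each ledge has a 4.5 mm tooth hanging on its anticlockwise side and a deep stop on the other; the cap's lugs are locked up between them.
- jug_mouth (a point): Centre of the jug's mouth, on its axis, 149 mm above its underside.
- safety_cap: Orange round push-and-turn cap, 38 mm tall, loose, 50 g. Origin: centre of its underside, z up. Locked, its origin is 142 mm above the jug's underside and its x lies along the jug's x (white mark on top over blue mark on the shoulder). It turns only while pressed 4.5 mm down or more: anticlockwise from above (positive yaw). From 35 to 85 degrees of turn it lifts off freely; aim at 60.
- cap_grip (a point): Middle of the cap's grip band, on its axis, 28 mm above the cap's origin: ribbed, 62 mm across, from 18 to 38 mm above the origin, to be gripped from above. Below it the skirt is 59 mm across; 12 mm of free height lie between the locked cap's underside and the jug's shoulder.
- cap_liner (a joint): Compression of the sprung liner inside the cap, m: about 0 with the cap at rest on the jug, 0.008 with the cap pressed fully down. Pushes the cap up with 3 N at 0, 9 N at 0.0045 (where the lugs clear the teeth), 11 N at 0.0065 (a safe depth for turning) and 13 N at 0.008.
- mixing_bowl: White bowl, 115 mm across, 56 mm tall, standing on the weighing plate (rim 82 mm above the worktop). Origin: centre of its underside. Stays on the scale.
- honey_jar: Honey jar with grey lid, 71 mm across, 110 mm tall, standing behind the work. Origin: centre of its underside. Bystander.
- lemon: Lemon, 78 mm long, 56 mm tall, lying at the right of the work. Origin: its underside as it lies. Bystander.
There are look-alikes about, which are no part of the job. Several things have the shape of the safety_cap; the one meant has the colours described above. What is shaped like the descaler_jug but purple is not meant.

How it is judged (in metres and radians):
On the way, in this order (a step that is already met when the one before it is completed fails the run):
1. red power key pressed down, the other keys up (value of joint power_key above 0.003 m and value of joint each of zero_key, units_key below 0.001 m), for 0.05 s.
2. red key up again and green zero key pressed down (value of joint zero_key above 0.003 m and value of joint each of power_key, units_key below 0.001 m), for 0.05 s.
3. all keys up again and the safety cap pressed down on the jug (value of joint each of zero_key, power_key below 0.001 m and z of safety_cap in the frame of descaler_jug below 0.138 m), for 0.05 s.
4. cap twisted free of the ledges, still on the jug (angle between the x axis of safety_cap and the x axis of descaler_jug, either way round above 0.58 rad and z of safety_cap in the frame of descaler_jug below 0.15 m), for 0.05 s.
At the end, for the whole second after the job is handed in: The fingers hold the cap, level within 0.2 rad and still, its underside 45 to 130 mm above the jug's mouth and its centre within 25 mm of the mouth's axis, touching the jug nowhere; the jug stands upright on the worktop, all three keys are up and the bowl stands on the scale (z of safety_cap in the frame of jug_mouth between 0.045 and 0.13 m and horizontal distance between safety_cap and jug_mouth below 0.025 m and angle between safety_cap's own z axis and vertical below 0.2 rad and contact force between the fingers and safety_cap above 2 N and contact force between safety_cap and descaler_jug below 0.05 N and linear speed of safety_cap below 0.02 m/s and angle between each of descaler_jug, mixing_bowl's own z axis and vertical below 0.05 rad and height (world z) of descaler_jug below 0.004 m and linear speed of descaler_jug below 0.01 m/s and value of joint each of power_key, units_key, zero_key below 0.001 m and z of mixing_bowl in the frame of kitchen_scale between 0.022 and 0.029 m); the arm keeps its last pose, push and grip.
It fails at once if the units key is pressed (value of joint units_key above 0.002 m).
It fails at once if the red and the green key are down together (value of joint each of power_key, zero_key above 0.002 m).
It fails at once if the jug is lifted off the worktop or tipped (height (world z) of descaler_jug above 0.02 m or angle between descaler_jug's own z axis and vertical above 0.25 rad).
It fails at once if the bowl is pushed about on the scale (distance of mixing_bowl from where it was at the start of the episode above 0.03 m).
It fails at once if a bystander is disturbed (distance of any of honey_jar, lemon from where it was at the start of the episode above 0.03 m).
It also fails if it takes over 53 s, if anything falls off the work surface, if the arm or the gripper's body presses on something with over 40 N, if the wrist force passes 120 N, or if a joint passes its speed limit or range.

### The arm

A 6-joint arm with a two-finger parallel gripper is mounted at the origin on a cart in front of the work surface, level with it; the furniture and walls round the work are solid. World frame = base frame: x ahead of the robot, y to its left, z up, the work surface at z = 0. Lengths are in m, angles in degrees, forces in N, time in s.
With the tool pointing down it reaches from about 0.25 to 0.725 m from the base axis. Payload 9.7 kg.
Tool frame: the origin (TCP) lies midway between the tips of the shut fingers; the grasp point (between the pads) lies 19 mm behind it; z points along the fingers, y is the line along which they close (so a half turn about z gives the same grasp; the last joint's range is limited). The gripper opens to 85 mm and grips with 20 to 120 N. Pads are 22 mm wide; open, the fingers measure 114 mm over their backs; the gripper's body (76 mm by 85 mm) begins 54 mm behind the grasp point. The pads swing forward as they close: fully open they stand 13 mm farther back than shut.
Start: joints at [-73.109, 4.979, 10.078, 95.1, 0, 90], TCP at [0.16, -0.526, 0.231] pointing down, gripper open.
Joint ranges: [-179.16, 179.16], [-48.56, 103.87], [-65.8, 70.77], [-126.05, 130.52], [-82.76, 87.17], [-180, 180]. Speed limits (degrees/s): [127.2, 127.2, 147.25, 180, 180, 180].

### API

Orientations are given as [roll, pitch, yaw] about the fixed x, y, z axes, in that order (R = Rz(yaw) Ry(pitch) Rx(roll)).
In Python, from workcell import * gives the robot as it stands.
- The arm moves only by the tool servo_tool, never from a script. Its argument "moves" is a list of rows, each a list of 4 numbers: the shift along the world's x, y, z in cm, then the turn about the world's z in rad. A call has 1 to 20 rows; each row is the pose to reach, as a shift and turn from the pose commanded when the call began; what a row does not reach only later rows make up. A row lasts 1/12 s, in which the tool goes at most 41.7 mm and 7.16 degrees, less where a joint would pass 70% of its speed; a pose out of reach is approached as far as the arm can. A call with a gripper value outside its range is refused whole. "claw" is the closure, from 0 (fully open) to 1 (shut), set as the call begins (left out, the last holds). The fingers move at their own pace and stop on an object; "force" is the grip in N (left out, the last holds). Time passes only in rows, so rows that repeat a pose let the fingers close. It gives the time, the measured TCP pose, the force, the opening and the grip force at its end, in the units of the state.
- get_obs(): the state, without advancing time (a new reading comes with each control period).
- camera(name): name is "scene" or "side" or "wrist"; returns the picture (400x640x3 uint8, red, green, blue); there is no depth.
- get_calibration(name): a dict with "fx", "fy", "cx", "cy" (pixels), "rvec" (rotation vector, rad) and "tvec" (3), from world to camera coordinates, as OpenCV has them; the wrist camera has in their place "tool_from_camera" (4x4, takes a point from camera to tool coordinates, whose origin is the TCP and whose axes are the flange's). Camera axes: x right, y down, z forward; pixel columns grow to the right and rows downward; lengths in m; the calibration is good to about 2 mm. A picture is of the moment at which its call begins: read the wrist's pose just before it. get_calibration takes no time and is no camera call.
- job_done(): hands the job in; it is judged then, once.
The state is a dict: "time": time; "q": joint angles; "qd": joint speeds; "joint_efforts": joint torques, N m; "ee_pos": TCP position; "tcp_rot": TCP orientation; "wrist_force": force on the tool from outside, world axes, zero at the start; "torque": the same for the moment, N m; "opening": finger opening in m; "grasp_force": force on a finger pad.
Only numpy, scipy, OpenCV 4.12 (cv2) and the standard library are available. Lean on these libraries where they do the work, as an engineer would, in place of code of your own. Each camera call takes 0.05 s, during which the arm holds its last target. There are 200 camera calls.

## Working session

There is one attempt and no reset: what is moved stays moved. The work goes in short steps, Python scripts to look and compute and a tool call to move; the robot and the scene stay as the last step left them, time stands still between calls to the robot, and variables do not carry over. Pictures are saved under pics/ and viewed, at most 10 in all, crops included, and the job is handed in when it is done.

Besides the shell and the picture viewer there is one more tool, called after "Emit:" as name([rows], argument=value, ...), one row to a line, values as JSON. servo_tool: Moves the arm, as the interface text tells. Its arguments: {"type":"object","properties":{"moves":{"type":"array","items":{"type":"array","items":{"type":"number"}}},"claw":{"type":"number"},"force":{"type":"number"}},"required":["moves"]}

```bash
mkdir -p pics
cat > h.py <<'E'
from workcell import *
import numpy as np, cv2
from scipy.spatial.transform import Rotation as Ro
def snap(n,f):
    im=np.array(camera(n)); cv2.imwrite(f,im[:,:,::-1]); return im
def cam(n,o=None):
    c=get_calibration(n); K=np.array([[c['fx'],0,c['cx']],[0,c['fy'],c['cy']],[0,0,1]])
    if 'rvec' in c:
        R=Ro.from_rotvec(np.ravel(c['rvec'])).as_matrix(); return K,R.T,-R.T@np.ravel(c['tvec'])
    T=np.array(c['tool_from_camera']); Rt=Ro.from_euler('xyz',o['tcp_rot'],degrees=True).as_matrix()
    return K,Rt@T[:3,:3],Rt@T[:3,3]+np.array(o['ee_pos'])
def ray(C,u,v,z):
    K,R,p=C; d=R@np.linalg.solve(K,[u,v,1]); return p+d*(z-p[2])/d[2]
def proj(C,P):
    K,R,p=C; q=K@(R.T@(np.array(P)-p)); return q[:2]/q[2]
E
python3 - <<'E'
from h import *
o=get_obs();print(o)
for n in('scene','side','wrist'):
    snap(n,f'pics/{n}0.png')
    K,R,p=cam(n,o);print(n,p.round(3),K[0,0])
E
```

```text
{'time': 0.0, 'q': array([-7.31078212e+01,  5.01123922e+00,  1.00330014e+01,  9.50986255e+01,
       -4.90473932e-06,  8.99994961e+01]), 'qd': array([ 0.11295023,  0.0454679 , -0.00740948,  0.00017505, -0.0009721 ,
       -0.01736209]), 'joint_efforts': array([-1.64206026e-04, -5.20390177e+01,  4.64805830e+01,  1.64685101e-02,
       -2.41159540e-05, -7.62905302e-06]), 'ee_pos': array([ 0.1597472 , -0.52604819,  0.23056872]), 'tcp_rot': array([-1.79923137e+02,  4.22871817e-06,  1.68926827e+01]), 'wrist_force': array([ 0.1415125 ,  0.28719595, -0.19197902]), 'torque': array([-0.03997122, -0.02142823,  0.02146752]), 'grasp_force': 0.0, 'opening': 0.08552103035396816}
scene [-0.12   0.375  0.932] 458.84909514543045
side [-0.024  0.22   0.915] 433.5519796814548
wrist [ 0.228 -0.506  0.373] 324.1475751982823
```

View pics/scene0.png

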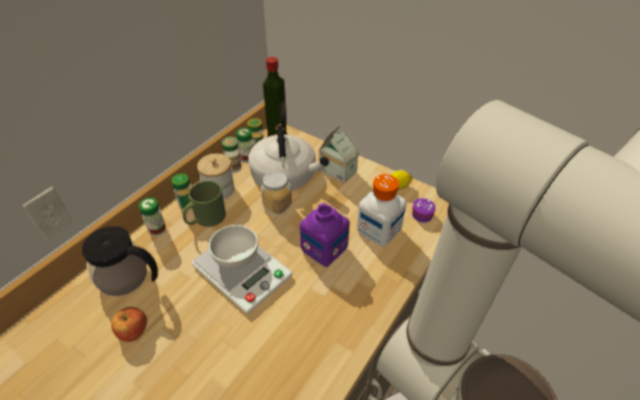

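View pics/side0.png

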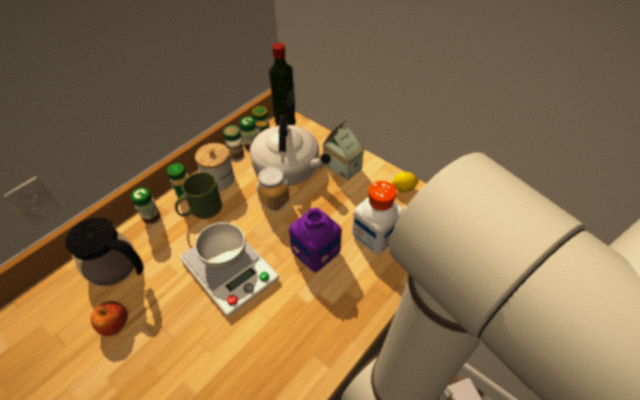

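Scene view: the white jug has its orange cap at (386,187). The keys are red (250,297), grey (265,285) and green (279,273), with the bowl at (234,247), honey jar at (276,192) and lemon at (400,179).
Side view: cap (381,195), red key (232,300), grey key (249,288), green key (264,276).
Look-alikes: purple open jug (325,235), purple cap on the worktop (424,209), and for red things the apple (128,323) and bottle cap (272,64). I choose the orange cap on the white blue-labelled jug, and the red and green keys on the scale.

Run:
```python
from h import *
W={'scene':dict(red=(250,297),green=(279,273),cap=(386,187)),'side':dict(red=(232,300),green=(264,276),cap=(381,195))}
rng={'red':[((0,130,90),(8,255,255)),((170,130,90),(180,255,255))],'green':[((50,100,50),(85,255,255))],'cap':[((0,170,120),(14,255,255))]}
cr=[]
for n in W:
    im=cv2.imread(f'pics/{n}0.png');hsv=cv2.cvtColor(im,cv2.COLOR_BGR2HSV);C=cam(n)
    for k,(u,v) in W[n].items():
        m=sum(cv2.inRange(hsv,*r) for r in rng[k]);w=np.zeros_like(m);r=20 if k=='cap' else 9
        w[v-r:v+r+1,u-r:u+r+1]=m[v-r:v+r+1,u-r:u+r+1]
        M=cv2.moments(w,True);c=(M['m10']/M['m00'],M['m01']/M['m00'])
        z=.165 if k=='cap' else .0262
        print(n,k,np.round(c,1),M['m00'],cv2.boundingRect(w),ray(C,*c,z).round(4))
    cr.append(cv2.resize(im[160:320,210:410] if n=='scene' else im[165:325,200:400],None,fx=2.9,fy=2.9,interpolation=cv2.INTER_CUBIC))
cv2.imwrite('pics/crop.png',cv2.resize(np.hstack(cr),(800,320)) if 0 else cr[0])
```

```text
scene red [249.6 296.9] 64.0 (245, 293, 10, 9) [0.4733 0.2599 0.0262]
scene green [278.1 273.4] 34.0 (275, 270, 7, 7) [0.5056 0.1764 0.0262]
scene cap [384.5 187. ] 463.0 (373, 174, 25, 27) [ 0.5343 -0.1215  0.165 ]
side red [231.8 299.3] 85.0 (227, 295, 11, 10) [0.4752 0.261  0.0262]
side green [263.6 275.9] 57.0 (260, 272, 9, 9) [0.5087 0.1784 0.0262]
side cap [381.6 191.9] 533.0 (367, 181, 31, 29) [ 0.545  -0.1259  0.165 ]
```

View pics/crop.png

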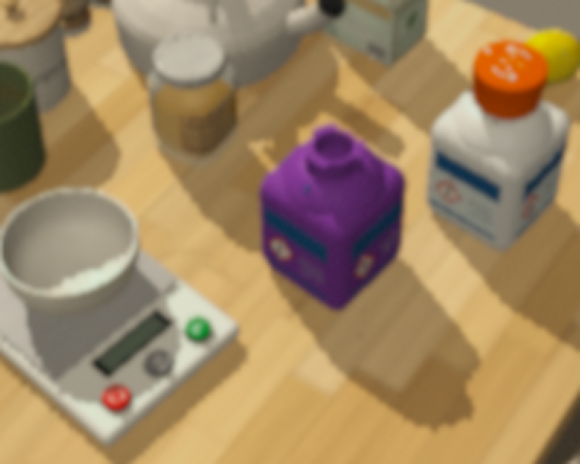

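The crop confirms the choice: orange cap with a white mark on the white jug with the blue label. The red-green spacing measures 89 mm against 90 expected, and the scale's yaw is about 0.37 rad. Next I move over the keys with the fingers shut.

Emit:
servo_tool([
  [26, 72, 0, 0],
  [26, 72, 0, 0],
  [26, 72, 0, 0],
  [26, 72, 0, 0],
  [26, 72, 0, 0],
  [26, 72, 0, 0],
  [26, 72, 0, 0],
  [26, 72, 0, 0],
  [26, 72, 0, 0],
  [26, 72, 0, 0],
  [26, 72, 0, 0],
  [26, 72, 0, 0],
  [26, 72, 0, 0],
  [26, 72, 0, 0],
  [26, 72, 0, 0],
  [26, 72, 0, 0],
  [26, 72, 0, 0],
  [26, 72, 0, 0],
  [26, 72, 0, 0],
  [26, 72, 0, 0],
], claw=1)

```text
time: 1.82
ee_pos: [0.4325, 0.1621, 0.2302]
tcp_rot: [-178.5, 0.1, 19.7]
wrist_force: [0.9, 0.3, -0.2]
opening: 0.0001
grasp_force: 0.0
```

Emit:
servo_tool([
  [0, 0, 0, 0.08],
  [0, 0, 0, 0.08],
])

```text
time: 1.98
ee_pos: [0.4312, 0.1602, 0.231]
tcp_rot: [-178.5, 0.1, 24.3]
wrist_force: [0.0, -0.1, -0.2]
opening: 0.0
grasp_force: 0.0
```

```bash
cat > keys.py <<'E'
from h import *
o=get_obs();print(o['time'],o['ee_pos'],o['tcp_rot'])
im=snap('wrist','pics/w1.png')[:,:,::-1];s2=snap('scene','pics/s1.png');s3=snap('side','pics/d1.png')
hsv=cv2.cvtColor(np.ascontiguousarray(im),cv2.COLOR_BGR2HSV);C=cam('wrist',o)
for k,P in dict(red=(.474,.2605,.0262),green=(.507,.1775,.0262)).items():
    m=cv2.inRange(hsv,(50,100,50),(85,255,255)) if k=='green' else cv2.inRange(hsv,(0,130,90),(8,255,255))|cv2.inRange(hsv,(170,130,90),(180,255,255))
    n,l,st,ce=cv2.connectedComponentsWithStats(m)
    e=proj(C,P);print(k,'expected',e.round(1))
    for i in range(1,n):
        if st[i,4]>60 and np.hypot(*(ce[i]-e))<70: print(st[i],ce[i].round(1),ray(C,*ce[i],.0265).round(4))
E
python3 keys.py
```

```text
1.9833 [0.431166   0.16017649 0.23101484] [-1.78489730e+02  9.28983715e-02  2.42865609e+01]
red expected [252.2  88.4]
[243  76  22  24 371] [253.5  87.6] [0.4753 0.2595 0.0265]
green expected [339.4  92.6]
[331  80  21  23 324] [341.2  91.3] [0.5089 0.1764 0.0265]
```

View pics/w1.png

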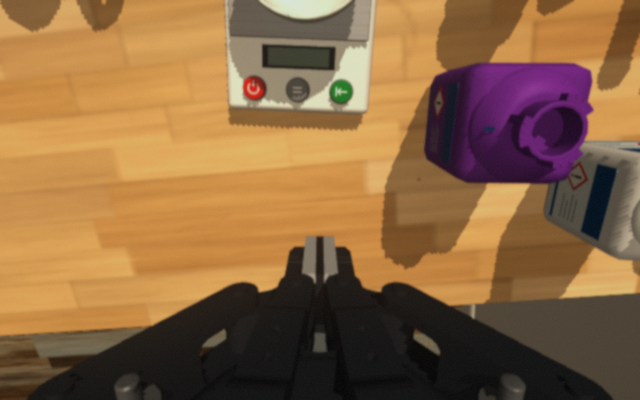

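The wrist view shows the red key at (253,88), grey at (298,89) and green at (341,91), and the positions agree to 2 mm. Red key is at (0.475,0.2596), so I go above it now.

Emit:
servo_tool([
  [4.4, 9.9, 0, 0],
  [4.4, 9.9, -4, 0],
  [4.4, 9.9, -8, 0],
  [4.4, 9.9, -12, 0],
  [4.4, 9.9, -16, 0],
  [4.4, 9.9, -18, 0],
  [4.4, 9.9, -18, 0],
  [4.4, 9.9, -18, 0],
  [4.4, 9.9, -18, 0],
  [4.4, 9.9, -18, 0],
])

```text
time: 2.97
ee_pos: [0.4844, 0.2441, 0.0544]
tcp_rot: [-177.7, -0.2, 25.6]
wrist_force: [0.5, 0.1, -0.3]
opening: 0.0002
grasp_force: 0.0
```

Emit:
servo_tool([
  [0, 0, 0, 0],
  [0, 0, 0, 0],
  [0, 0, 0, 0],
])

```text
time: 3.22
ee_pos: [0.4838, 0.2439, 0.0527]
tcp_rot: [-177.7, -0.1, 25.6]
wrist_force: [-0.5, 0.2, -0.3]
opening: -0.0002
grasp_force: 0.0
```

Run:
```python
from h import *
o=get_obs();print(o['q'],o['qd'],o['ee_pos'],o['tcp_rot'],o['joint_efforts'],o['wrist_force'])
```

```text
[ 25.56151706   4.11693585 -10.63933201  75.16471869   2.26867979
 179.95531384] [ 0.05758619  0.34832734 -0.60882046 -0.26121306  0.03924058 -0.10550559] [0.48375375 0.24388253 0.05270675] [-1.77731382e+02 -8.07823497e-02  2.56061682e+01] [-2.06152158e-02 -5.10367692e+01  4.64961541e+01  1.63907505e-03
  1.28231384e-01  5.28408971e-03] [-0.54443504  0.15891984 -0.33516051]
```

Joint 6 is at its limit, so I turn the tool to free it.

Emit:
servo_tool([
  [0, 0, 1, 0.8],
  [0, 0, 1, 0.8],
  [0, 0, 1, 0.8],
  [0, 0, 1, 0.8],
  [0, 0, 1, 0.8],
  [0, 0, 1, 0.8],
  [0, 0, 1, 0.8],
  [-0.9, 1.6, 0, 0.8],
  [-0.9, 1.6, 0, 0.8],
  [-0.9, 1.6, 0, 0.8],
  [-0.9, 1.6, 0, 0.8],
])

```text
time: 4.13
ee_pos: [0.4743, 0.2596, 0.0518]
tcp_rot: [-177.8, 0.0, 71.5]
wrist_force: [0.4, 0.1, 0.1]
opening: 0.0002
grasp_force: 0.0
```

Emit:
servo_tool([
  [0, 0, -2.4, 0],
  [0, 0, -2.6, 0],
  [0, 0, -2.8, 0],
  [0, 0, -2.9, 0],
  [0, 0, -2.9, 0],
  [0, 0, -2.9, 0],
])

```text
time: 4.63
ee_pos: [0.4743, 0.2594, 0.0232]
tcp_rot: [-177.8, 0.0, 71.4]
wrist_force: [-0.4, -2.4, 3.9]
opening: -0.0003
grasp_force: 2.2
```

Emit:
servo_tool([
  [0, 0, -0.12, 0],
  [0, 0, -0.15, 0],
  [0, 0, -0.15, 0],
  [0, 0, -0.15, 0],
])

```text
time: 4.97
ee_pos: [0.4745, 0.2596, 0.0224]
tcp_rot: [-177.8, 0.0, 71.5]
wrist_force: [-4.7, -4.5, 13.1]
opening: 0.0001
grasp_force: 6.7
```

Bottomed at 13 N. Next: release, and over to the green key.

Emit:
servo_tool([
  [0, 0, 1.5, 0],
  [0, 0, 3, 0],
  [0, 0, 3, 0],
  [0, 0, 3, 0],
  [3.4, -8.3, 3, 0],
  [3.4, -8.3, 3, 0],
  [3.4, -8.3, 3, 0],
  [3.4, -8.3, 3, 0],
  [3.4, -8.3, 3, 0],
  [3.4, -8.3, 3, 0],
])

```text
time: 5.8
ee_pos: [0.5076, 0.1773, 0.0502]
tcp_rot: [-177.7, 0.1, 71.5]
wrist_force: [0.1, 0.2, 0.3]
opening: -0.0001
grasp_force: 0.0
```

Emit:
servo_tool([
  [0, 0, -2.3, 0],
  [0, 0, -2.5, 0],
  [0, 0, -2.7, 0],
  [0, 0, -2.8, 0],
  [0, 0, -2.85, 0],
  [0, 0, -2.9, 0],
  [0, 0, -2.9, 0],
  [0, 0, -2.9, 0],
])

```text
time: 6.47
ee_pos: [0.508, 0.1771, 0.0226]
tcp_rot: [-177.7, -0.0, 71.5]
wrist_force: [-4.5, 1.7, 6.2]
opening: -0.0
grasp_force: 2.9
```

Emit:
servo_tool([
  [0, 0, -0.06, 0],
  [0, 0, -0.06, 0],
  [0, 0, 1.5, 0],
  [0, 0, 4, 0],
  [0, 0, 8, 0],
  [0, 0, 12, 0],
  [0, 0, 16, 0],
  [0, 0, 20, 0],
  [0, 0, 23, 0],
  [0, -2, 26, 0],
  [1.2, -37.7, 26, 0],
  [1.2, -37.7, 26, 0],
  [1.2, -37.7, 26, 0],
  [1.2, -37.7, 26, 0],
  [1.2, -37.7, 26, 0],
  [1.2, -37.7, 26, 0],
  [1.2, -37.7, 26, 0],
  [1.2, -37.7, 26, 0],
  [1.2, -37.7, 26, 0],
  [1.2, -37.7, 26, 0],
])

```text
time: 8.13
ee_pos: [0.5198, -0.2049, 0.2811]
tcp_rot: [-177.7, 0.1, 71.2]
wrist_force: [0.3, 0.3, -0.1]
opening: 0.0003
grasp_force: 0.0
```

Emit:
servo_tool([
  [0, 0, 0, 0],
  [0, 0, 0, 0],
  [0, 0, 0, 0],
], claw=0, force=60)

```text
time: 8.38
ee_pos: [0.5202, -0.1995, 0.2821]
tcp_rot: [-177.8, 0.0, 71.5]
wrist_force: [0.5, 0.6, 0.3]
opening: 0.0358
grasp_force: 0.0
```

```bash
cat > cap.py <<'E'
from h import *
import sys
o=get_obs();print(o['time'],o['ee_pos'],o['tcp_rot'],o['q'].round(1))
im=snap('wrist',sys.argv[1]);C=cam('wrist',o)
hsv=cv2.cvtColor(im,cv2.COLOR_RGB2HSV);m=cv2.inRange(hsv,(0,170,120),(14,255,255))
n,l,st,ce=cv2.connectedComponentsWithStats(m)
for i in range(1,n):
    if st[i,4]>300:
        print(st[i],ce[i].round(1),ray(C,*ce[i],.18).round(4))
        c,_=cv2.findContours((l==i).astype(np.uint8),0,2)
        (x,y),r=cv2.minEnclosingCircle(max(c,key=len));print('circ',x,y,r,ray(C,x,y,.18).round(4),'diam',np.linalg.norm(ray(C,x-r,y,.18)-ray(C,x+r,y,.18)))
print('proj est',proj(C,(.54,-.122,.18)))
E
python3 cap.py pics/w2.png
```

```text
8.3833 [ 0.52022669 -0.19950572  0.28210961] [-1.77756496e+02  4.24291393e-02  7.15224472e+01] [-2.090e+01  9.900e+00  2.120e+01  1.036e+02 -1.000e-01  8.760e+01]
[ 273   45   84   89 5218] [313.9  89. ] [ 0.5368 -0.1234  0.18  ]
circ 313.5 89.0 44.3425178527832 [ 0.5366 -0.1233  0.18  ] diam 0.06376372253382913
proj est [317.44140582  85.51886542]
```

View pics/w2.png

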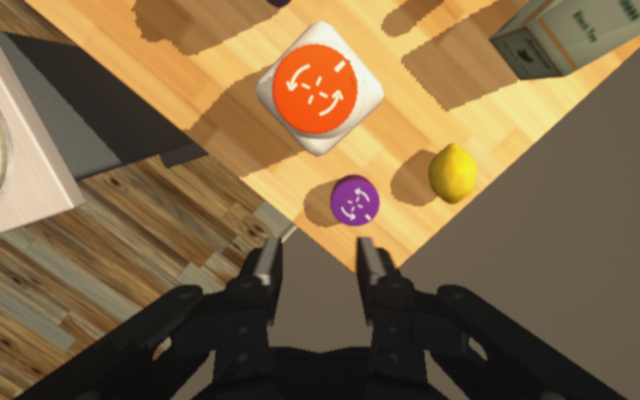

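The wrist view shows the orange cap at (314,89) on the white jug, with the purple cap (354,201) and lemon (454,173) to the side. Measured diameter is about 62 mm as expected, with its centre at (0.537,-0.123).

Emit:
servo_tool([
  [1.7, 7.6, 0, 0],
  [1.7, 7.6, 0, 0],
  [1.7, 7.6, 0, 0],
  [1.7, 7.6, 0, 0],
  [1.7, 7.6, -3, 0],
  [1.7, 7.6, -6, 0],
  [1.7, 7.6, -6.5, 0],
  [1.7, 7.6, -6.5, 0],
  [1.7, 7.6, -6.5, 0],
])

```text
time: 9.18
ee_pos: [0.537, -0.1246, 0.2181]
tcp_rot: [-177.8, 0.0, 71.5]
wrist_force: [-0.1, -0.1, 0.4]
opening: 0.0853
grasp_force: 0.0
```

```bash
python3 cap.py pics/w3.png
```

```text
9.1833 [ 0.53700787 -0.12463689  0.21810397] [-1.77769509e+02  4.63319502e-02  7.14509113e+01] [-13.2   7.2  11.   96.    0.2  95.4]
[ 268  163  107  105 7516] [322.5 216.7] [ 0.5382 -0.121   0.18  ]
circ 321.5531311035156 216.340576171875 53.72885513305664 [ 0.5378 -0.1206  0.18  ] diam 0.06368125058803545
proj est [325.8615641  217.36425301]
```

View pics/w3.png

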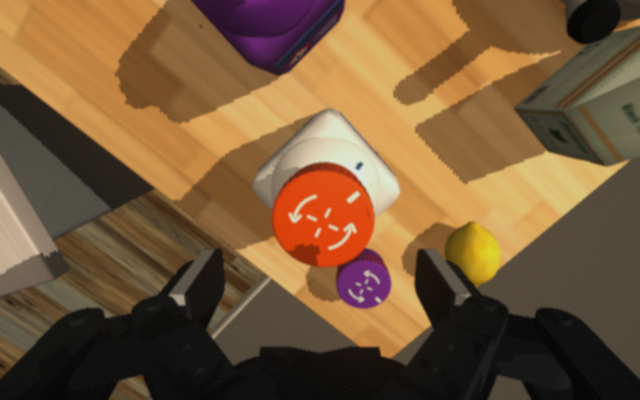

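The cap at (322,217) lies between the open fingers, its white mark over the blue one. The cap centre is within about 2 mm of the TCP, so I lower and grip.

Emit:
servo_tool([
  [0, 0.2, -2, 0],
  [0, 0.2, -4, 0],
  [0, 0.2, -5.5, 0],
  [0, 0.2, -6.5, 0],
  [0, 0.2, -7.2, 0],
  [0, 0.2, -7.4, 0],
  [0, 0.2, -7.4, 0],
  [0, 0.2, -7.4, 0],
  [0, 0.2, -7.4, 0],
])

```text
time: 9.98
ee_pos: [0.5375, -0.1225, 0.1439]
tcp_rot: [-177.8, 0.0, 71.5]
wrist_force: [-0.1, -0.4, 0.1]
opening: 0.0858
grasp_force: 0.0
```

Emit:
servo_tool([
  [0, 0, 0, 0],
  [0, 0, 0, 0],
  [0, 0, 0, 0],
  [0, 0, 0, 0],
  [0, 0, 0, 0],
  [0, 0, 0, 0],
], claw=1, force=60)

```text
time: 10.48
ee_pos: [0.5373, -0.1224, 0.1431]
tcp_rot: [-177.8, 0.0, 71.5]
wrist_force: [0.4, 0.9, 4.2]
opening: 0.0606
grasp_force: 63.9
```

Gripped (opening 61 mm, 64 N). Now I press down.

Emit:
servo_tool([
  [0, 0, -0.2, 0],
  [0, 0, -0.4, 0],
  [0, 0, -0.6, 0],
  [0, 0, -0.7, 0],
  [0, 0, -0.7, 0],
  [0, 0, -0.7, 0],
  [0, 0, -0.7, 0],
])

```text
time: 11.07
ee_pos: [0.5373, -0.1224, 0.1369]
tcp_rot: [-177.8, 0.0, 71.5]
wrist_force: [-1.7, -0.2, 11.4]
opening: 0.0603
grasp_force: 64.6
```

Emit:
servo_tool([
  [0, 0, 0, 0.08],
  [0, 0, 0, 0.16],
  [0, 0, 0, 0.24],
  [0, 0, 0, 0.32],
  [0, 0, 0, 0.4],
  [0, 0, 0, 0.48],
  [0, 0, 0, 0.56],
  [0, 0, 0, 0.64],
  [0, 0, 0, 0.72],
  [0, 0, 0, 0.8],
  [0, 0, 0, 0.88],
  [0, 0, 0, 0.96],
  [0, 0, 0, 1.05],
  [0, 0, 0, 1.05],
  [0, 0, 0, 1.05],
  [0, 0, 0, 1.05],
])

```text
time: 12.4
ee_pos: [0.5377, -0.1227, 0.1371]
tcp_rot: [-177.8, 0.2, 131.6]
wrist_force: [-0.8, -0.2, 10.7]
opening: 0.0605
grasp_force: 64.6
```

Run:
```python
from h import *
o=get_obs();print(o['torque'],o['q'].round(1))
a=snap('scene','pics/s4.png')[120:280,300:460];b=snap('wrist','pics/w4.png')
a=cv2.resize(a,(400,400),interpolation=cv2.INTER_CUBIC);b=b[50:350,170:470]
cv2.imwrite('pics/c4.png',np.hstack([a,cv2.resize(b,(400,400))])[:,:,::-1])
```

```text
[-0.12887064  0.05630511  0.11760161] [-11.9   5.5   0.2  85.9  -1.9  36.5]
```

View pics/c4.png

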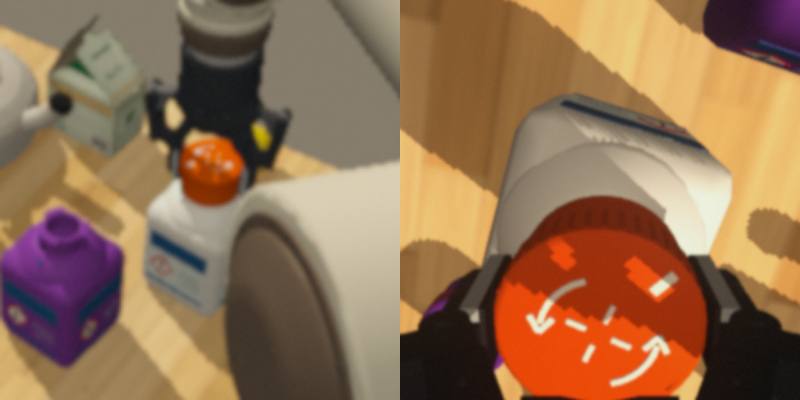

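The cap turned in the grip with its white mark fixed to the fingers, while the jug stayed put in the scene view. Now I lift slowly.

Emit:
servo_tool([
  [0, 0, 0.3, 0],
  [0, 0, 0.6, 0],
  [0, 0, 0.9, 0],
  [0, 0, 1.2, 0],
  [0, 0, 1.6, 0],
  [0, 0, 2, 0],
  [0, 0, 2, 0],
  [0, 0, 2, 0],
])

```text
time: 13.17
ee_pos: [0.5371, -0.1223, 0.1558]
tcp_rot: [-177.7, 0.0, 131.6]
wrist_force: [0.9, 0.4, -0.3]
opening: 0.0606
grasp_force: 64.7
```

Free (about 0 N). I go on up to 8 cm above the mouth.

Emit:
servo_tool([
  [0, 0, 0.8, 0],
  [0, 0, 1.8, 0],
  [0, 0, 2.8, 0],
  [0, 0, 3.8, 0],
  [0, 0, 4.8, 0],
  [0, 0, 5.8, 0],
  [0, 0, 6.6, 0],
  [0, 0, 7.2, 0],
  [0, 0, 7.4, 0],
  [0, 0, 7.4, 0],
  [0, 0, 7.4, 0],
  [0, 0, 7.4, 0],
  [0, 0, 7.4, 0],
  [0, 0, 7.4, 0],
])

```text
time: 14.33
ee_pos: [0.5369, -0.1223, 0.2294]
tcp_rot: [-177.7, 0.0, 131.6]
wrist_force: [0.1, -1.0, -1.0]
opening: 0.0605
grasp_force: 64.8
```

Run:
```python
from h import *
o=get_obs();print(o['time'],o['ee_pos'],o['wrist_force'])
a=snap('scene','pics/s5.png');cv2.imwrite('pics/c5.png',cv2.resize(a[100:320,180:480],(800,587),interpolation=cv2.INTER_CUBIC)[:,:,::-1])
```

```text
14.3333 [ 0.5369495  -0.12234089  0.22938889] [ 0.07252542 -1.02851868 -1.03223132]
```

View pics/c5.png

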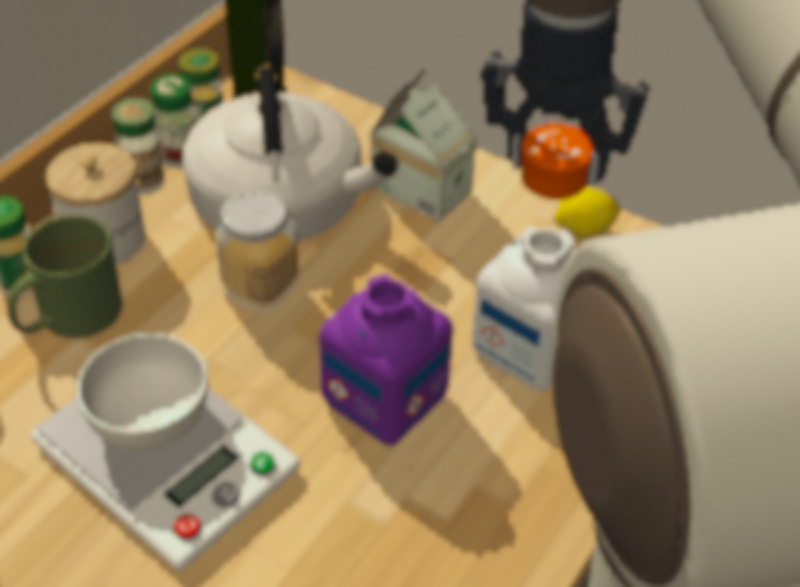

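The cap is held at crop pixel (557,158) above the open mouth at (550,240). The jug stands upright, the bowl is on the scale, the keys are up, and the honey jar and lemon are in place. Handing in.

```bash
python3 -c "
from workcell import *
print(job_done())"
```

```text
the job is handed in; nothing more can be done
None
```

I pressed the red key and then the green key, and twisted the orange cap off the upright jug; the job was handed in at about 14 s with the cap held level about 8 cm above the jug's mouth (no verdict was returned).

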